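# Fill the round caddy of turned blanks

### The job

Fill the round caddy with all seven wooden blanks, standing upright, six round one: first push the blank that waits on the loading tongue in through the mouth to the middle, sliding it, never lifting it. Then look under the lids of the tins for the last blank, stand it on the tongue, let go, and push it in through the mouth as well until it stands fully inside and none pokes out past the wall. Do not carry it over the wall or the others, do not knock any blank over, and leave the tools and the offcut on the bench where they are; the lids may stay off.

Things in the scene. Friction and masses are not known exactly. Their poses are not given: they have to be found in the camera images.
- caddy: Round staved wooden caddy fixed to the bench, open on top. Origin on the bench under the centre of the round part. Floor top at z = 6 mm; wall of dark staves, inner radius 73 mm, 8 mm thick, top at z = 36 mm. On its own -x side the wall has a mouth 66 mm wide; a flat tongue runs out through it. Pushing along its horizontal +x takes a blank in. It holds seven blanks: six round one
- caddy_centre (a point): centre of the caddy's round part, on its floor; axes as the caddy's
- caddy_tongue (a point): point on the top of the loading tongue, 125 mm from the centre along the caddy's -x, axes as the caddy's. The tongue is 70 mm wide, level with the caddy's floor, and ends 190 mm from the centre
- blank_1: turned plain pale wood cylinder, 44 mm in diameter and 62 mm tall, about 90 g; origin at the centre of its underside, z along its axis, up when standing. One of five standing loosely along the inside of the wall, about 49 mm from the caddy's centre; the middle and the place at the mouth are empty. They slide when pushed; the two beside the mouth may have to be nudged apart by the blank that goes in between
- blank_2: turned plain pale wood cylinder, 44 mm in diameter and 62 mm tall, about 90 g; origin at the centre of its underside, z along its axis, up when standing. One of five standing loosely along the inside of the wall, about 49 mm from the caddy's centre; the middle and the place at the mouth are empty. They slide when pushed; the two beside the mouth may have to be nudged apart by the blank that goes in between
- blank_3: turned plain pale wood cylinder, 44 mm in diameter and 62 mm tall, about 90 g; origin at the centre of its underside, z along its axis, up when standing. One of five standing loosely along the inside of the wall, about 49 mm from the caddy's centre; the middle and the place at the mouth are empty. They slide when pushed; the two beside the mouth may have to be nudged apart by the blank that goes in between
- blank_4: turned plain pale wood cylinder, 44 mm in diameter and 62 mm tall, about 90 g; origin at the centre of its underside, z along its axis, up when standing. One of five standing loosely along the inside of the wall, about 49 mm from the caddy's centre; the middle and the place at the mouth are empty. They slide when pushed; the two beside the mouth may have to be nudged apart by the blank that goes in between
- blank_5: turned plain pale wood cylinder, 44 mm in diameter and 62 mm tall, about 90 g; origin at the centre of its underside, z along its axis, up when standing. One of five standing loosely along the inside of the wall, about 49 mm from the caddy's centre; the middle and the place at the mouth are empty. They slide when pushed; the two beside the mouth may have to be nudged apart by the blank that goes in between
- blank_stray: turned plain pale wood cylinder, 44 mm in diameter and 62 mm tall, about 90 g; origin at the centre of its underside, z along its axis, up when standing. It stands on the loading tongue, outside the mouth, its middle 115 to 145 mm from the caddy's centre
- blank_last: turned plain pale wood cylinder, 44 mm in diameter and 62 mm tall, about 90 g; origin at the centre of its underside, z along its axis, up when standing. At the start it stands hidden in one of the three lidded tins, on the tin's floor 5 mm above the bench, not quite centred; with the lid off it stands 39 mm above the rim
- tin_1: round aluminium tin fixed to the bench, 92 mm outer diameter, rim 28 mm high, wall 6 mm, floor 5 mm; origin on the bench under its centre. Three look alike; one holds the last blank, the others only odds and ends
- lid_1: loose deep cap-shaped aluminium lid standing rim on rim on tin_1: 92 mm in diameter, 55 mm tall, hollow (wall 6 mm, inside 50 mm deep), about 120 g, with a dark wooden knob on top, 22 mm in diameter and 24 mm tall (55 to 79 mm above the lid's lower edge). Origin at the centre of its lower edge
- tin_2: round aluminium tin fixed to the bench, 92 mm outer diameter, rim 28 mm high, wall 6 mm, floor 5 mm; origin on the bench under its centre. Three look alike; one holds the last blank, the others only odds and ends
- lid_2: loose deep cap-shaped aluminium lid standing rim on rim on tin_2: 92 mm in diameter, 55 mm tall, hollow (wall 6 mm, inside 50 mm deep), about 120 g, with a dark wooden knob on top, 22 mm in diameter and 24 mm tall (55 to 79 mm above the lid's lower edge). Origin at the centre of its lower edge
- tin_3: round aluminium tin fixed to the bench, 92 mm outer diameter, rim 28 mm high, wall 6 mm, floor 5 mm; origin on the bench under its centre. Three look alike; one holds the last blank, the others only odds and ends
- lid_3: loose deep cap-shaped aluminium lid standing rim on rim on tin_3: 92 mm in diameter, 55 mm tall, hollow (wall 6 mm, inside 50 mm deep), about 120 g, with a dark wooden knob on top, 22 mm in diameter and 24 mm tall (55 to 79 mm above the lid's lower edge). Origin at the centre of its lower edge
- chisel_a: carving chisel lying on the bench, round wooden handle (24 mm thick) and steel blade, along its x from -100 mm (handle end) to +105 mm (tip); bystander. Origin at its underside, x along it
- chisel_b: a second carving chisel, along its x from -100 mm (handle end) to +85 mm (tip); bystander. Origin at its underside, x along it
- mallet: wooden mallet lying on its side, head 64 mm across and 95 mm long along its x, handle 24 mm thick from its origin to -130 mm along x; bystander. Origin at its underside, x along it
- offcut: rectangular wooden offcut 75 x 50 x 30 mm; bystander. Origin at its underside, x along it
Things that resemble listed ones, but are neither listed nor needed, are in the scene too. Leave any purple or yellow look-alike of the blank_stray alone.

How it is judged:
By the outcome, as a careful person would: the job done as asked, in the order asked, and still so for the second after the job is handed in, with the robot touching nothing.
It also fails if it takes over 72 s, if anything falls off the work surface, if the arm or the gripper's body presses on something with over 40 N, if the wrist force passes 120 N, or if a joint passes its speed limit or range.

### The arm

A 6-joint arm with a two-finger parallel gripper is mounted at the origin on the work surface. World frame = base frame: x ahead of the robot, y to its left, z up, the work surface at z = 0. Lengths are in mm, angles in degrees, forces in N, time in s.
With the tool pointing down it reaches from about 300 to 850 mm from the base axis. Payload 4.2 kg.
Tool frame: the origin (TCP) lies midway between the tips of the shut fingers; the grasp point (between the pads) lies 19 mm behind it (env.grip_depth is the distance from the TCP to the grasp point, in mm); z points along the fingers, y is the line along which they close (so a half turn about z gives the same grasp; the last joint's range is limited). The gripper opens to 91 mm and grips with 3 to 60 N. Pads are 32 mm wide; open, the fingers measure 118 mm over their backs; the gripper's body (76 mm by 178 mm) begins 60 mm behind the grasp point.
Start: joints at [73.339, 18.312, 89.639, -0, 72.044, -1.146], TCP at [153.816, 554.061, 213.976] pointing down, gripper open.
Joint ranges: [-177.97, 177.97], [-48.28, 115.42], [12.27, 149.76], [-77.06, 257.06], [2.81, 150.46], [-146.56, 146.56]. Speed limits (degrees/s): [147.25, 147.25, 180, 180, 180, 180].

### API

Orientations are given as [roll, pitch, yaw] about the fixed x, y, z axes, in that order (R = Rz(yaw) Ry(pitch) Rx(roll)).
In Python, from workcell import env, eyes gives the robot as it stands.
- The arm moves only by the tool send_rows, never from a script. Its argument "motion" is a list of rows, each a list of 7 numbers: the shift along the world's x, y, z normalised to -1 to 1, where 1 is 0.5 m, then the turn, a rotation vector about the world's x, y, z normalised to -1 to 1, where 1 is 60 degrees, then the opening, from -1 (shut) to 1 (fully open). A call has 1 to 20 rows; each row is the pose to reach, as a shift and turn from the pose commanded when the call began; what a row does not reach only later rows make up. A row lasts 1/8 s, in which the tool goes at most 62.5 mm and 10.7 degrees, less where a joint would pass 70% of its speed; a pose out of reach is approached as far as the arm can. A call with a number of a shift or a turn outside -1 to 1 is refused whole. A call with a gripper value outside its range is refused whole. The fingers move at their own pace and stop on an object; "squeeze" is the grip in N (left out, the last holds). Time passes only in rows, so rows that repeat a pose let the fingers close. It gives the time, the measured TCP pose, the force, the opening and the grip force at its end, in the units of the state.
- env.state(): the state, without advancing time (a new reading comes with each control period).
- eyes.grab_frame(name): name is "scene" or "top" or "wrist"; returns a dict with "pixels" (420x560x3 uint8, red, green, blue), "depth" (420x560 float32, mm along the optical axis (not along the pixel's ray), 0 where there is no reading), "fx", "fy", "cx", "cy" (pixels), "distortion" ([k1, k2, p1, p2, k3] as OpenCV has them; the pictures are not rectified), "R" (3x3) and "t" (3): a world point X has camera coordinates R X + t; the wrist camera has in their place "T_tool_cam" (4x4, takes a point from camera to tool coordinates, whose origin is the TCP and whose axes are the flange's). Camera axes: x right, y down, z forward; pixel columns grow to the right and rows downward; lengths in mm; the calibration is good to about 2 mm. A picture is of the moment at which its call begins: read the wrist's pose just before it.
- env.job_done(): hands the job in; it is judged then, once.
The state is a dict: "time_s": time; "qpos": joint angles; "qvel": joint speeds; "effort": joint torques, N m; "ee_pos": TCP position; "ee_rot": TCP orientation; "force": force on the tool from outside, world axes, zero at the start; "torque": the same for the moment, N m; "gripper_width": finger opening in mm; "gripper_force": force on a finger pad.
Only numpy, scipy, OpenCV 4.12 (cv2) and the standard library are available. Lean on these libraries where they do the work, as an engineer would, in place of code of your own. Each camera call takes 0.05 s, during which the arm holds its last target. There are 200 camera calls.

## Working session

There is one attempt and no reset: what is moved stays moved. The work goes in short steps, Python scripts to look and compute and a tool call to move; the robot and the scene stay as the last step left them, time stands still between calls to the robot, and variables do not carry over. Pictures are saved under pics/ and viewed, at most 10 in all, crops included, and the job is handed in when it is done.

Besides the shell and the picture viewer there is one more tool, called after ">>>" as name(argument=value, ...), one argument or row to a line, values as JSON. send_rows: Moves the arm, as the interface text tells. Its arguments: {"type":"object","properties":{"motion":{"type":"array"},"squeeze":{"type":"number"}},"required":["motion"]}

```bash
mkdir -p pics; cat > h.py <<'E'
import numpy as np, cv2
from workcell import env, eyes
def K(f): return np.array([[f["fx"],0,f["cx"]],[0,f["fy"],f["cy"]],[0,0,1.]])
def pose(f,st=None):
    if "R" in f: return np.array(f["R"]),np.array(f["t"]).reshape(3)
    from scipy.spatial.transform import Rotation as Ro
    T=np.eye(4);T[:3,:3]=Ro.from_euler('xyz',st["ee_rot"],degrees=True).as_matrix();T[:3,3]=st["ee_pos"]
    M=np.linalg.inv(T@np.array(f["T_tool_cam"]));return M[:3,:3],M[:3,3]
def cast(f,px,z,st=None):
    R,t=pose(f,st);px=np.array(px,float).reshape(-1,1,2)
    n=cv2.undistortPoints(px,K(f),np.array(f["distortion"],float)).reshape(-1,2)
    d=np.c_[n,np.ones(len(n))]@R; c=-R.T@t
    return c+d*((z-c[2])/d[:,2])[:,None]
def cloud(f,st=None):
    R,t=pose(f,st);h,w=f["depth"].shape
    u,v=np.meshgrid(np.arange(w),np.arange(h))
    n=cv2.undistortPoints(np.stack([u,v],-1).reshape(-1,1,2).astype(float),K(f),np.array(f["distortion"],float)).reshape(-1,2)
    d=f["depth"].reshape(-1,1); P=np.c_[n,np.ones(len(n))]*d
    P=(P-t)@R; P[d[:,0]==0]=np.nan
    return P.reshape(h,w,3)
def save(f,n): cv2.imwrite("pics/"+n,f["pixels"][:,:,::-1])
E
python3 - <<'E'
from h import *
f=eyes.grab_frame("top");save(f,"top0.png");np.save("top0.npy",cloud(f))
g=eyes.grab_frame("scene");save(g,"scene0.png")
s=env.state();print({k:np.round(v,2) for k,v in s.items()})
P=np.load("top0.npy");print(np.round(P[::60,::80],0).tolist())
cv2.imwrite("pics/both.png",cv2.resize(np.hstack([f["pixels"],g["pixels"]])[:,:,::-1],(800,300)))
E
```

```text
{'time_s': np.float64(0.1), 'qpos': array([73.34, 18.35, 89.7 , -0.  , 72.04, -1.15]), 'qvel': array([-0.03, -0.06, -0.18, -0.01, -0.08, -0.01]), 'effort': array([-0.000e+00, -4.133e+01, -2.325e+01,  7.000e-02,  4.000e-02,
       -0.000e+00]), 'ee_pos': array([153.69, 553.61, 213.21]), 'ee_rot': array([-179.91,   -0.  ,  164.49]), 'force': array([-0.19, -0.32,  0.75]), 'torque': array([-0.01,  0.08,  0.04]), 'gripper_force': np.float64(0.0), 'gripper_width': np.float64(91.4)}
[[[1783.0, 1490.0, -748.0], [1787.0, 1072.0, -757.0], [1779.0, 643.0, -752.0], [1768.0, 217.0, -743.0], [1773.0, -205.0, -763.0], [1751.0, -618.0, -747.0], [1742.0, -1027.0, -751.0]], [[1449.0, 1467.0, -748.0], [1450.0, 1054.0, -752.0], [1443.0, 632.0, -745.0], [1438.0, 215.0, -745.0], [1433.0, -199.0, -747.0], [1426.0, -608.0, -749.0], [1414.0, -1007.0, -745.0]], [[1128.0, 1448.0, -752.0], [855.0, 632.0, -0.0], [852.0, 378.0, 2.0], [850.0, 124.0, 2.0], [840.0, -126.0, 21.0], [842.0, -374.0, 5.0], [840.0, -620.0, 0.0]], [[814.0, 1419.0, -745.0], [659.0, 617.0, 10.0], [660.0, 372.0, 1.0], [645.0, 115.0, 67.0], [656.0, -125.0, 1.0], [655.0, -370.0, -5.0], [652.0, -610.0, -3.0]], [[505.0, 1282.0, -590.0], [473.0, 586.0, 49.0], [472.0, 354.0, 37.0], [472.0, 121.0, 4.0], [471.0, -122.0, -1.0], [470.0, -360.0, 6.0], [470.0, -595.0, 4.0]], [[297.0, 841.0, -1.0], [295.0, 599.0, 2.0], [294.0, 359.0, 4.0], [294.0, 120.0, 2.0], [294.0, -118.0, 2.0], [293.0, -355.0, -2.0], [295.0, -584.0, 4.0]], [[201.0, 604.0, 315.0], [122.0, 591.0, -2.0], [121.0, 354.0, -1.0], [122.0, 118.0, 4.0], [123.0, -115.0, 2.0], [126.0, -345.0, 8.0], [126.0, -574.0, -1.0]]]
```

View pics/top0.png

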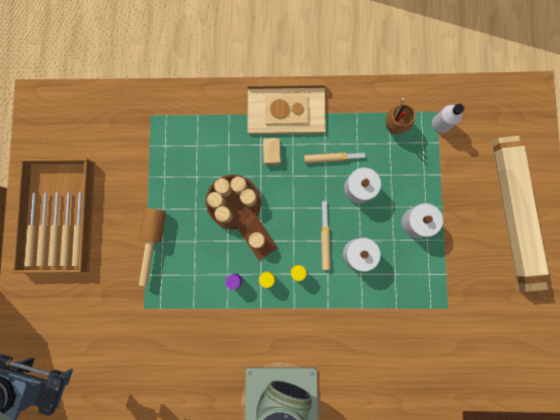

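View pics/scene0.png

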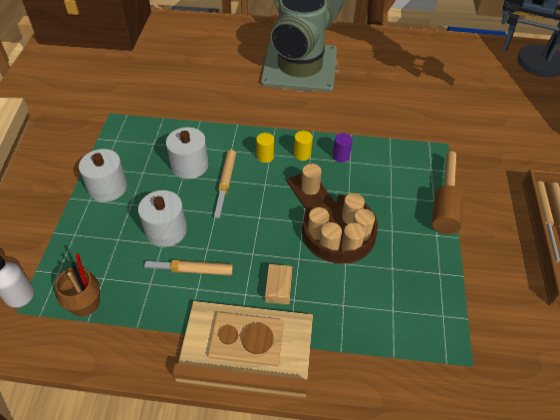

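The top view shows the caddy at px (233,202), five blanks at (222,187), (238,184), (248,197), (215,200) and (223,214), and the stray at (256,240). The lids' knobs are near (365,183), (427,219) and (364,254). Chisel_b is near (325,237), and the yellow and purple decoys stand at (233–298, 273–282). The scene view agrees.

```bash
python3 - <<'E'
from h import *
f=eyes.grab_frame("top");P=cloud(f)
hsv=cv2.cvtColor(f["pixels"],cv2.COLOR_RGB2HSV)
for n,seeds,z in [("b",[(222,187),(238,184),(248,197),(215,200),(223,214),(256,240)],68),("knob",[(365,183),(427,219),(364,254)],107),("dec",[(233,282),(267,280),(298,273)],60)]:
  for s in seeds:
    c=cast(f,s,z)[0]
    r=20 if n!="knob" else 50
    for _ in range(4):
      m=(np.hypot(P[...,0]-c[0],P[...,1]-c[1])<r)&(P[...,2]>(55 if n=="b" else 40))
      c=np.nanmean(P[m],0) 
    extra=""
    if n=="knob":
      p=P[m];k=p[p[:,2]>95];extra=(np.round(k.mean(0),1),len(k),np.round(np.median(p[(p[:,2]<92)&(p[:,2]>74)],0),1))
    print(n,np.round(c,1),m.sum(),extra)
# tongue: dark pixels
m=(hsv[...,2]<115)&(hsv[...,0]<20)&(P[...,2]<25)&(P[...,2]>-8)
m[:, :190]=0;m[:,300:]=0;m[:170]=0;m[265:]=0
ys,xs=np.where(m);Q=cast(f,np.c_[xs,ys],6)[:,:2];print(len(Q),Q.min(0),Q.max(0))
np.save("Q.npy",Q)
w=eyes.grab_frame("wrist");print(np.round(w["T_tool_cam"],3),w["fx"],w["cx"],w["cy"])
cv2.imwrite("pics/crop.png",cv2.resize(f["pixels"][160:300,180:460,::-1],(800,400),interpolation=cv2.INTER_CUBIC))
E
```

```text
b [623.9 167.5  68.1] 140 
b [632.1 119.9  68.1] 148 
b [592.9  91.4  68.4] 148 
b [584.4 187.1  68.4] 149 
b [543.7 163.6  68.4] 147 
b [468.   66.4  68.4] 154 
knob [ 624.9 -239.1   83. ] 914 (array([ 627.6, -241. ,  106.4]), 60, array([ 626.4, -241. ,   83.7]))
knob [ 521.6 -406.    82.2] 964 (array([ 522.3, -410. ,  106.6]), 58, array([ 522.5, -408. ,   83.7]))
knob [ 426.9 -231.2   84.1] 937 (array([ 427. , -233.3,  107.7]), 62, array([ 428. , -232.3,   83.9]))
dec [350.8 132.1  62.2] 155 
dec [355.   37.1  62.9] 156 
dec [373.6 -51.4  62.7] 155 
1381 [414.68455064  11.66713762] [663.36085903 216.86428581]
[[ 1.00000e-03 -9.70000e-01 -2.42000e-01  6.88030e+01]
 [ 1.00000e+00  0.00000e+00  1.00000e-03  3.10000e-01]
 [-1.00000e-03 -2.42000e-01  9.70000e-01 -1.71166e+02]
 [ 0.00000e+00  0.00000e+00  0.00000e+00  1.00000e+00]] 364.8178405478671 274.8556193494874 207.4937199918998
```

View pics/crop.png

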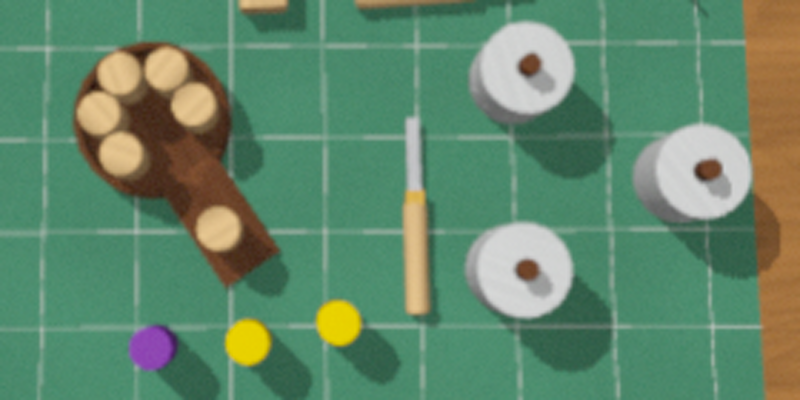

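The crop shows the five blanks, the tongue with end corners at crop (228,287) and (278,250), the stray at (219,229), and the three lids with knobs at (530,65), (708,169) and (527,269).

```bash
python3 - <<'E'
from h import *
from scipy.optimize import least_squares
f=eyes.grab_frame("top")
B=np.array([[623.9,167.5],[632.1,119.9],[592.9,91.4],[584.4,187.1],[543.7,163.6]])
r=least_squares(lambda p:np.hypot(*(B-p).T)-49,[590,135]);C=r.x;print(C,r.fun)
s=2.857
pts=cast(f,[(180+a/s,160+b/s) for a,b in [(228,287),(278,250),(166,195),(229,171)]],6)[:,:2];print(pts)
e=pts[:2].mean(0);d=C-e;print("end",e,np.hypot(*d),np.degrees(np.arctan2(d[1],d[0])))
for a,b in[(0,2),(1,3)]:
  q=pts[b]-pts[a];print(np.degrees(np.arctan2(q[1],q[0])))
q=pts[0]-pts[1];print(np.hypot(*q),np.degrees(np.arctan2(q[1],q[0]))-90)
# dark mask outer circle
Q=np.load("Q.npy")
hsv=cv2.cvtColor(f["pixels"],cv2.COLOR_RGB2HSV);P=cloud(f)
m=(hsv[...,2]<130)&(hsv[...,0]<20);ys,xs=np.where(m);R=cast(f,np.c_[xs,ys],6)[:,:2]
th=np.radians(45)
for th in range(30,70,2):
  u=np.array([np.cos(np.radians(th)),np.sin(np.radians(th))]);n=np.array([-u[1],u[0]])
  x=(R-C)@u;y=(R-C)@n;k=(x<-100)&(x>-200)&(abs(y)<50)
  # slope of mean y vs x
  pf=np.polyfit(x[k],y[k],1);print(th,pf.round(3),k.sum(),x[k].min().round(),end=' | ')
E
```

```text
[585.67387868 138.46707008] [-0.99846491  1.00120831 -1.38145409 -0.35038911 -0.07689035]
[[410.34513856  60.52661063]
 [448.93091841   7.74070864]
 [507.69376176 126.84133235]
 [532.99413573  59.73772438]]
end [429.63802849  34.13365964] 187.7036149873996 33.76867698948001
34.263028567614704
31.738721456929316
65.38511952427982 36.16629826403917
30 [ -0.028 -15.882] 412 -187.0 | 32 [ -0.054 -14.631] 414 -187.0 | 34 [ -0.084 -14.132] 414 -186.0 | 36 [ -0.121 -14.933] 412 -186.0 | 38 [ -0.148 -13.786] 411 -187.0 | 40 [ -0.162 -11.867] 398 -187.0 | 42 [ -0.185 -13.524] 361 -188.0 | 44 [ -0.255 -22.401] 322 -187.0 | 46 [ -0.301 -26.835] 294 -187.0 | 48 [ -0.321 -26.949] 269 -187.0 | 50 [ -0.346 -27.247] 247 -186.0 | 52 [ -0.343 -23.202] 225 -185.0 | 54 [ -0.337 -18.549] 201 -184.0 | 56 [ -0.338 -14.915] 177 -182.0 | 58 [ -0.337 -11.131] 149 -179.0 | 60 [-0.329 -6.259] 120 -172.0 | 62 [-0.326 -2.015] 95 -159.0 | 64 [-0.306  3.884] 75 -148.0 | 66 [-0.312  6.327] 54 -137.0 | 68 [-0.318  8.277] 34 -127.0 |
```

>>> send_rows(
  motion=[
    [0.614, -0.998, 0.172, 0, 0, -1, -0.69],
    [0.614, -0.998, 0.172, 0, 0, -1, -0.69],
    [0.614, -0.998, 0.172, 0, 0, -1, -0.69],
    [0.614, -0.998, 0.172, 0, 0, -1, -0.69],
    [0.614, -0.998, 0.172, 0, 0, -1, -0.69],
    [0.614, -0.998, 0.172, 0, 0, -1, -0.69],
    [0.614, -0.998, 0.172, 0, 0, -1, -0.69],
    [0.614, -0.998, 0.172, 0, 0, -1, -0.69],
    [0.614, -0.998, 0.172, 0, 0, -1, -0.69],
    [0.614, -0.998, 0.172, 0, 0, -1, -0.69],
  ],
  squeeze=20,
)

```text
time_s: 1.5
ee_pos: [462.1, 52.4, 300.4]
ee_rot: [179.9, 0.0, 104.3]
force: [0.1, 0.8, 1.0]
gripper_width: 13.6
gripper_force: 0.0
```

>>> send_rows(
  motion=[
    [0, 0, 0, 0, 0, -1, -0.69],
    [0, 0, 0, 0, 0, -1, -0.69],
    [0, 0, 0, 0, 0, -1, -0.69],
    [0, 0, 0, 0, 0, -1, -0.69],
    [0, 0, 0, 0, 0, -1, -0.69],
    [0, 0, 0, 0, 0, -1, -0.69],
  ],
)

```text
time_s: 2.25
ee_pos: [460.7, 55.0, 299.9]
ee_rot: [-180.0, 0.0, 44.3]
force: [0.1, 0.2, -0.5]
gripper_width: 13.9
gripper_force: 0.0
```

>>> send_rows(
  motion=[
    [0, 0, 0, 0, 0, -0.178, -0.69],
    [0, 0, 0, 0, 0, -0.178, -0.69],
  ],
)

```text
time_s: 2.5
ee_pos: [460.7, 55.1, 299.9]
ee_rot: [-180.0, 0.0, 33.9]
force: [-0.5, -0.9, 0.2]
gripper_width: 14.0
gripper_force: 0.0
```

```bash
python3 - <<'E'
from h import *
s=env.state();print({k:np.round(s[k],2) for k in("time_s","ee_pos","ee_rot","gripper_width","qpos")})
f=eyes.grab_frame("wrist");save(f,"w1.png");np.save("w1.npy",cloud(f,s))
E
```

```text
{'time_s': np.float64(2.5), 'ee_pos': array([460.71,  55.06, 299.9 ]), 'ee_rot': array([-1.800e+02,  1.000e-02,  3.393e+01]), 'gripper_width': np.float64(14.01), 'qpos': array([ 5.4 ,  5.51, 94.01, -0.  , 80.49, 61.47])}
```

View pics/w1.png

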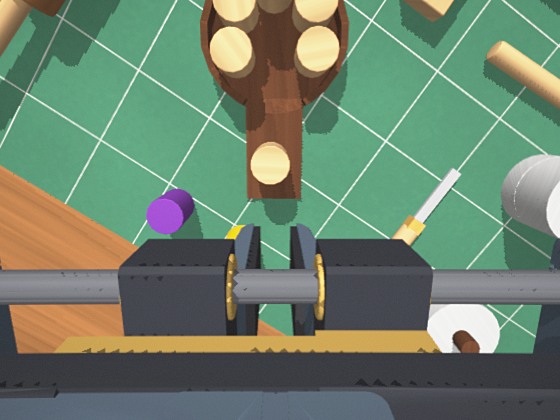

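The tongue appears upright in the wrist picture, edges near columns 247 and 301 from row 105 to its end at row 198. The stray's top is at (270,164), and the two blanks beside the mouth have tops near (231,46) and (318,46). The purple decoy is left at (167,212).

```bash
python3 - <<'E'
from h import *
from scipy.spatial.transform import Rotation as Ro
s=env.state();f=eyes.grab_frame("wrist");P=cloud(f,s)
p=f["pixels"].astype(int);C=np.array([585.7,138.5]);th=np.radians(33.8);u=np.array([np.cos(th),np.sin(th)]);n=np.array([-u[1],u[0]])
L=[];Rr=[]
for v in range(125,196,5):
  isbr=(p[v,:,0]-p[v,:,1]>15)
  a=[x for x in range(225,325) if isbr[x]];
  L.append((a[0]-.5,v));Rr.append((a[-1]+.5,v))
l=cast(f,L,6,s)[:,:2];r=cast(f,Rr,6,s)[:,:2]
for e in(l,r):
  x=(e-C)@u;y=(e-C)@n;pf=np.polyfit(x,y,1);print("edge slope deg",np.degrees(np.arctan(pf[0])),"y at -150",np.polyval(pf,-150),"y0",pf[1],np.round(y-np.polyval(pf,x),1))
col=np.where(p[:,274,0]-p[:,274,1]>15)[0];print("end",(cast(f,[(274,col[(col<215)&(col>170)].max()+.5)],6,s)[0,:2]-C)@u)
for sd in[(270,164),(231,46),(318,46)]:
  c=cast(f,sd,68,s)[0]
  for _ in range(4):
    m=(np.hypot(P[...,0]-c[0],P[...,1]-c[1])<20)&(P[...,2]>60);c=np.nanmean(P[m],0)
  print(c.round(1),"ax",((c[:2]-C)@u).round(1),"lat",((c[:2]-C)@n).round(1))
E
```

```text
edge slope deg -0.6387378041399053 y at -150 37.66839556526715 y0 35.99611462699035 [-0.3  1.  -0.2 -0.2 -0.2 -0.1 -0.1 -0.1 -0.1 -0.  -0.   0.   0.   0.1
  0.1]
edge slope deg -0.3348937264356658 y at -150 -31.437190827111934 y0 -32.31395053726164 [ 0.2  0.  -0.2 -0.3 -0.5  0.6  0.4  0.3  0.1 -0.1 -0.3 -0.4 -0.6  0.5
  0.3]
end -185.47170349767634
[478.2  77.  399.6] ax -123.5 lat 8.6
[547.8 169.4  68.4] ax -14.3 lat 46.7
[598.1  96.2  68.3] ax -13.2 lat -42.1
```

```bash
python3 - <<'E'
from h import *
W0=[(472,69),(595,93.5),(546,166),(634,122),(586,189),(626,170)]
for cam in("top","scene","wrist"):
  s=env.state();f=eyes.grab_frame(cam);P=cloud(f,s)
  out=[]
  for c in W0:
    c=np.array(c,float)
    for _ in range(5):
      m=(np.hypot(P[...,0]-c[0],P[...,1]-c[1])<22)&(abs(P[...,2]-68)<7)
      if m.sum()<20: break
      ys,xs=np.where(m)
      c=np.nanmedian(P[m],0)[:2]*.0+ (P[m][:,:2].min(0)+P[m][:,:2].max(0))/2*0+np.nanmean(P[m][:,:2],0)
    out.append((c.round(1).tolist(),int(m.sum())))
  print(cam,out)
E
```

```text
top [([472.0, 69.0], 0), ([599.3, 94.8], 133), ([546.0, 166.0], 0), ([631.3, 121.9], 166), ([590.4, 189.9], 141), ([627.2, 170.1], 178)]
scene [([475.9, 68.0], 226), ([602.1, 93.3], 268), ([551.4, 167.1], 257), ([638.2, 121.8], 296), ([593.2, 189.5], 273), ([633.9, 169.8], 297)]
wrist [([470.2, 70.0], 1203), ([595.5, 95.1], 1567), ([545.5, 168.1], 1557), ([619.6, 113.7], 1098), ([574.6, 182.9], 990), ([626.0, 170.0], 0)]
```

>>> send_rows(
  motion=[
    [-0.075, -0.035, 0, 0, 0, -0.008, -0.69],
    [-0.075, -0.035, -0.12, 0, 0, -0.008, -0.69],
    [-0.075, -0.035, -0.24, 0, 0, -0.008, -0.69],
    [-0.075, -0.035, -0.36, 0, 0, -0.008, -0.69],
    [-0.075, -0.035, -0.47, 0, 0, -0.008, -0.69],
    [-0.075, -0.035, -0.55, 0, 0, -0.008, -0.69],
    [-0.075, -0.035, -0.57, 0, 0, -0.008, -0.69],
    [-0.075, -0.035, -0.57, 0, 0, -0.008, -0.69],
  ],
)

```text
time_s: 3.75
ee_pos: [423.9, 37.6, 15.3]
ee_rot: [180.0, -0.0, 33.3]
force: [0.6, 0.4, 0.4]
gripper_width: 14.3
gripper_force: 0.0
```

```bash
python3 - <<'E'
from h import *
s=env.state();print({k:np.round(s[k],2) for k in("time_s","ee_pos","ee_rot","gripper_width")})
f=eyes.grab_frame("wrist");save(f,"w2.png");P=cloud(f,s)
C=np.array([588.3,141.5]);u=np.array([.835,.55]);n=np.array([-.55,.835])
m=abs(P[...,2]-68)<6;q=P[m][:,:2];x=(q-C)@u;y=(q-C)@n;k=(x<-90)&(x>-190)&(abs(y)<40)
x=x[k];y=y[k];print(k.sum(),x.min(),x.max(),y.min(),y.max(),x.mean(),y.mean())
E
```

```text
{'time_s': np.float64(3.75), 'ee_pos': array([423.86,  37.6 ,  15.3 ]), 'ee_rot': array([ 1.7999e+02, -1.0000e-02,  3.3350e+01]), 'gripper_width': np.float64(14.3)}
14182 -189.95002074931986 -117.13562507955693 -16.75274426121647 26.337873216538448 -138.6708505820549 4.745638925079332
```

View pics/w2.png

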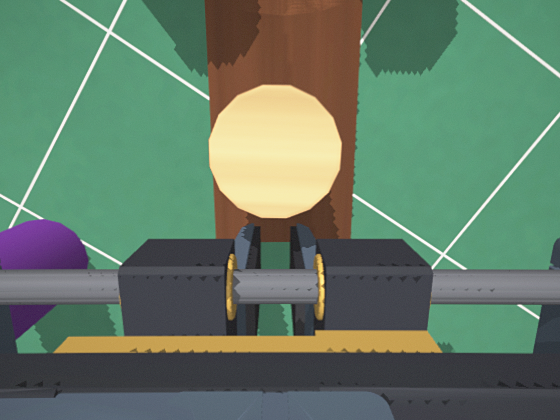

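The stray's top is centred at (275,151), slightly left of the tongue's middle (about column 284). The fingers sit right behind it, so it is well placed to push.

>>> send_rows(
  motion=[
    [0.016, 0.011, 0, 0, 0, 0, -0.69],
    [0.032, 0.021, 0, 0, 0, 0, -0.69],
    [0.046, 0.029, 0, 0, 0, 0, -0.69],
    [0.061, 0.037, 0, 0, 0, 0, -0.69],
    [0.077, 0.046, 0, 0, 0, 0, -0.69],
    [0.096, 0.057, 0, 0, 0, 0, -0.69],
    [0.115, 0.069, 0, 0, 0, 0, -0.69],
    [0.133, 0.08, 0, 0, 0, 0, -0.69],
    [0.151, 0.09, 0, 0, 0, 0, -0.69],
    [0.151, 0.09, 0, 0, 0, 0, -0.69],
  ],
)

```text
time_s: 5.05
ee_pos: [500.0, 83.1, 15.0]
ee_rot: [180.0, -0.1, 33.3]
force: [-1.6, -0.1, 0.3]
gripper_width: 14.4
gripper_force: 0.0
```

```bash
cat >> h.py <<'E'
C=np.array([588.3,141.5]);u=np.array([.835,.55]);n=np.array([-.55,.835])
def tops(name,seeds):
    from scipy.optimize import least_squares
    s=env.state();f=eyes.grab_frame(name);save(f,name+"_%d.png"%(s["time_s"]*100));P=cloud(f,s)
    print({k:np.round(s[k],2) for k in("time_s","ee_pos","ee_rot","gripper_width","force")})
    print("tcp ax/lat",(s["ee_pos"][:2]-C)@u,(s["ee_pos"][:2]-C)@n)
    q=P[abs(P[...,2]-68)<6][:,:2]
    q=np.c_[(q-C)@u,(q-C)@n]
    for c in seeds:
        c=np.array(c,float)
        for _ in range(8):
            k=q[np.hypot(*(q-c).T)<21.5]
            if len(k)<30: break
            c=k.mean(0)
        print("top ax/lat",c.round(1),len(k))
E
python3 -c "
from h import *
tops('wrist',[(-70,0),(-16,45),(-16,-44)])"
```

```text
{'time_s': np.float64(5.05), 'ee_pos': array([499.99,  83.05,  14.99]), 'ee_rot': array([ 1.7997e+02, -8.0000e-02,  3.3340e+01]), 'gripper_width': np.float64(14.35), 'force': array([-1.61, -0.09,  0.34])}
tcp ax/lat -105.88043742450206 -0.234581868370062
top ax/lat [-66.    0.6] 11977
top ax/lat [-22.3  44.4] 15588
top ax/lat [-21.4 -42.5] 15039
```

>>> send_rows(
  motion=[
    [0.016, 0.011, 0, 0, 0, 0, -0.69],
    [0.032, 0.021, 0, 0, 0, 0, -0.69],
    [0.048, 0.032, 0, 0, 0, 0, -0.69],
    [0.064, 0.042, 0, 0, 0, 0, -0.69],
    [0.08, 0.053, 0, 0, 0, 0, -0.69],
    [0.095, 0.063, 0, 0, 0, 0, -0.69],
    [0.107, 0.071, 0, 0, 0, 0, -0.69],
    [0.113, 0.075, 0, 0, 0, 0, -0.69],
    [0.113, 0.075, 0, 0, 0, 0, -0.69],
  ],
)

```text
time_s: 6.22
ee_pos: [555.5, 120.2, 15.0]
ee_rot: [180.0, -0.0, 33.3]
force: [0.4, 0.8, -1.0]
gripper_width: 14.3
gripper_force: 0.0
```

```bash
python3 -c "
from h import *
tops('wrist',[(0,0),(-22,44),(-22,-44)])"
```

```text
{'time_s': np.float64(6.22), 'ee_pos': array([555.54, 120.19,  14.97]), 'ee_rot': array([ 1.7999e+02, -1.0000e-02,  3.3330e+01]), 'gripper_width': np.float64(14.32), 'force': array([ 0.36,  0.82, -1.02])}
tcp ax/lat -39.07414693405093 0.22690261415896557
top ax/lat [0.2 1.1] 11861
top ax/lat [ 5.7 43.7] 8440
top ax/lat [  5.6 -42.1] 9016
```

>>> send_rows(
  motion=[
    [-0.05, -0.033, 0, 0, 0, 0, -0.69],
    [-0.13, -0.086, 0, 0, 0, 0, -0.69],
    [-0.217, -0.143, 0, 0, 0, 0, -0.69],
    [-0.217, -0.143, 0.12, 0, 0, 0, -0.69],
    [-0.217, -0.143, 0.24, 0, 0, 0, -0.69],
    [-0.15, -0.1, 0.35, 0, 0, 0, -0.69],
    [-0.15, -0.1, 0.37, 0, 0, 0, -0.69],
  ],
)

```text
time_s: 7.15
ee_pos: [483.4, 70.9, 203.8]
ee_rot: [179.8, -0.5, 33.4]
force: [-0.9, -0.1, -0.9]
gripper_width: 14.2
gripper_force: 0.0
```

```bash
python3 -c "
from h import *
tops('wrist',[(0,0),(-22,44),(-22,-44),(22,44),(22,-44),(49,0)])"; ls pics
```

```text
{'time_s': np.float64(7.15), 'ee_pos': array([483.44,  70.93, 203.82]), 'ee_rot': array([179.79,  -0.45,  33.36]), 'gripper_width': np.float64(14.21), 'force': array([-0.86, -0.07, -0.95])}
tcp ax/lat -126.37701998273428 -1.254703773664497
top ax/lat [-1.6  1.4] 2555
top ax/lat [-20.5  45.3] 2464
top ax/lat [-19.1 -42.6] 2479
top ax/lat [15.3 41.6] 1686
top ax/lat [ 14.  -40.1] 1804
top ax/lat [49.  0.] 28
both.png
crop.png
scene0.png
top0.png
w1.png
w2.png
wrist_505.png
wrist_622.png
wrist_715.png
```

>>> send_rows(
  motion=[
    [-0.102, -0.602, 0.02, 0, 0, 0, 0.1],
    [-0.102, -0.602, 0.02, 0, 0, 0, 0.1],
    [-0.102, -0.602, 0.02, 0, 0, 0, 0.1],
    [-0.102, -0.602, 0.02, 0, 0, 0, 0.1],
    [-0.102, -0.602, 0.02, 0, 0, 0, 0.1],
    [-0.102, -0.602, 0.02, 0, 0, 0, 0.1],
    [-0.102, -0.602, 0.02, 0, 0, 0, 0.1],
  ],
)

```text
time_s: 8.07
ee_pos: [428.0, -230.0, 208.5]
ee_rot: [-179.8, 0.1, 33.3]
force: [1.2, 0.3, -0.6]
gripper_width: 50.3
gripper_force: 0.0
```

```bash
cat >> h.py <<'E'
def knob(c):
    s=env.state();f=eyes.grab_frame("wrist");save(f,"k_%d.png"%(s["time_s"]*100));P=cloud(f,s)
    p=f["pixels"].astype(int);print(s["time_s"],np.round(s["ee_pos"],1),np.round(s["ee_rot"],1))
    near=np.hypot(P[...,0]-c[0],P[...,1]-c[1])
    for lo,hi,r in((102,112,35),(79,88,60)):
        m=(near<r)&(P[...,2]>lo)&(P[...,2]<hi);q=P[m]
        print(lo,q.mean(0).round(1),((q.min(0)+q.max(0))/2).round(1),np.ptp(q,axis=0).round(1),m.sum())
E
python3 -c "
from h import *
knob((429.5,-231))"
```

```text
8.075 [ 428.  -230.   208.5] [-1.798e+02  1.000e-01  3.330e+01]
102 [ 427.7 -232.1  107.1] [ 427.2 -232.6  105.8] [21.5 21.4  7. ] 605
79 [ 428.5 -231.5   83.4] [ 427.2 -232.6   83.4] [91.4 91.6  8.7] 8538
```

>>> send_rows(
  motion=[
    [-0.004, -0.003, -0.1, 0, 0, 0, 0.1],
    [-0.004, -0.003, -0.2, 0, 0, 0, 0.1],
    [-0.004, -0.003, -0.244, 0, 0, 0, 0.1],
    [-0.004, -0.003, -0.244, 0, 0, 0, -0.3],
    [-0.004, -0.003, -0.244, 0, 0, 0, -0.6],
    [-0.004, -0.003, -0.244, 0, 0, 0, -1],
    [-0.004, -0.003, -0.244, 0, 0, 0, -1],
    [-0.004, -0.003, -0.244, 0, 0, 0, -1],
  ],
  squeeze=30,
)

```text
time_s: 9.12
ee_pos: [428.1, -232.7, 89.0]
ee_rot: [179.9, -0.1, 33.3]
force: [1.0, -0.4, 5.4]
gripper_width: 21.3
gripper_force: 30.0
```

>>> send_rows(
  motion=[
    [0, 0, 0.04, 0, 0, 0, -1],
    [0, 0, 0.12, 0, 0, 0, -1],
    [0, 0, 0.2, 0, 0, 0, -1],
    [-0.02, -0.1, 0.2, 0, 0, 0, -1],
    [-0.04, -0.2, 0.2, 0, 0, 0, -1],
    [-0.055, -0.275, 0.18, 0, 0, 0, -1],
    [-0.055, -0.275, 0.1, 0, 0, 0, -1],
    [-0.055, -0.275, 0.02, 0, 0, 0, -1],
    [-0.055, -0.275, -0.03, 0, 0, 0, -1],
    [-0.055, -0.275, -0.05, 0, 0, 0, -1],
    [-0.055, -0.275, -0.054, 0, 0, 0, -1],
  ],
)

```text
time_s: 10.5
ee_pos: [399.7, -369.9, 60.9]
ee_rot: [-180.0, 0.0, 33.3]
force: [0.6, 0.5, 0.1]
gripper_width: 21.1
gripper_force: 30.0
```

```bash
python3 - <<'E'
from h import *
s=env.state();print(s["force"],s["gripper_width"],s["ee_pos"])
f=eyes.grab_frame("top");P=cloud(f);save(f,"top_l3.png")
m=np.hypot(P[...,0]-425,P[...,1]+234)<30;q=P[m];print(np.nanpercentile(q[:,2],[5,50,95]),(q[:,2]>50).sum(),q[q[:,2]>55].mean(0) if (q[:,2]>55).sum() else None)
cv2.imwrite("pics/c2.png",cv2.resize(f["pixels"][160:300,300:460,::-1],(640,560)))
E
```

```text
[0.55914112 0.50893142 0.09807507] 21.142841905230487 [ 399.72448277 -369.92844817   60.93604641]
[ 2.51290298  6.45017752 12.65788342] 0 None
```

View pics/c2.png

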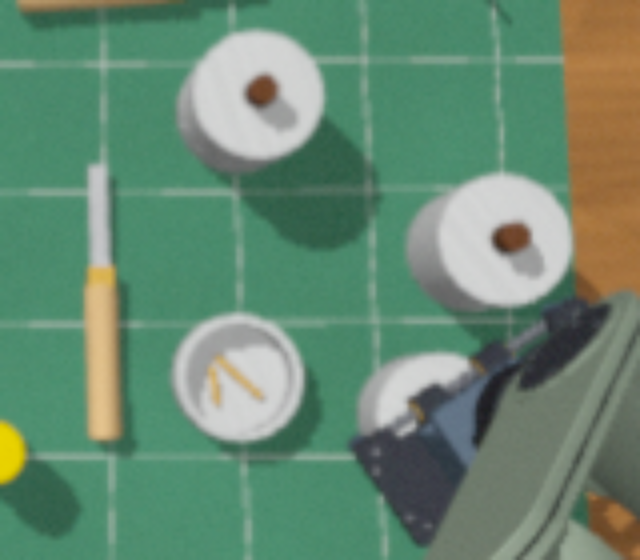

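The tin at crop (240,377) holds only two sticks, and its lid stands on the bench at crop (430,410). I'll let go and move to the upper lid.

>>> send_rows(
  motion=[
    [0, 0, 0, 0, 0, 0, -0.2],
    [0, 0, 0, 0, 0, 0, 0.1],
    [0, 0, 0.08, 0, 0, 0, 0.1],
    [0, 0, 0.18, 0, 0, 0, 0.1],
    [0.05, 0.03, 0.298, 0, 0, 0, 0.1],
    [0.455, 0.26, 0.298, 0, 0, 0, 0.1],
    [0.455, 0.26, 0.298, 0, 0, 0, 0.1],
    [0.455, 0.26, 0.298, 0, 0, 0, 0.1],
    [0.455, 0.26, 0.298, 0, 0, 0, 0.1],
    [0.455, 0.26, 0.298, 0, 0, 0, 0.1],
    [0.455, 0.26, 0.298, 0, 0, 0, 0.1],
  ],
)

```text
time_s: 11.92
ee_pos: [626.7, -240.1, 210.0]
ee_rot: [180.0, 0.0, 33.3]
force: [-0.3, -1.1, 0.4]
gripper_width: 50.1
gripper_force: 0.0
```

```bash
python3 -c "
from h import *
knob((627.5,-240))"
```

```text
11.925 [ 626.7 -240.1  210. ] [180.    0.   33.3]
102 [ 629.  -240.8  107.1] [ 628.5 -241.2  105.6] [21.2 21.4  6.8] 607
79 [ 629.8 -240.3   83.4] [ 628.2 -241.3   83.5] [91.9 91.3  8.9] 8505
```

>>> send_rows(
  motion=[
    [0.002, -0.003, -0.1, 0, 0, 0, 0.1],
    [0.002, -0.003, -0.2, 0, 0, 0, 0.1],
    [0.002, -0.003, -0.244, 0, 0, 0, 0.1],
    [0.002, -0.003, -0.244, 0, 0, 0, -0.3],
    [0.002, -0.003, -0.244, 0, 0, 0, -0.6],
    [0.002, -0.003, -0.244, 0, 0, 0, -1],
    [0.002, -0.003, -0.244, 0, 0, 0, -1],
    [0.002, -0.003, -0.244, 0, 0, 0, -1],
  ],
  squeeze=30,
)

```text
time_s: 12.98
ee_pos: [628.8, -242.0, 89.5]
ee_rot: [179.9, -0.0, 33.3]
force: [-1.7, -0.5, 5.8]
gripper_width: 20.8
gripper_force: 30.0
```

>>> send_rows(
  motion=[
    [0, 0, 0.04, 0, 0, 0, -1],
    [0, 0, 0.12, 0, 0, 0, -1],
    [0, 0, 0.2, 0, 0, 0, -1],
    [0.008, -0.11, 0.2, 0, 0, 0, -1],
    [0.015, -0.22, 0.18, 0, 0, 0, -1],
    [0.015, -0.22, 0.1, 0, 0, 0, -1],
    [0.015, -0.22, 0.02, 0, 0, 0, -1],
    [0.015, -0.22, -0.03, 0, 0, 0, -1],
    [0.015, -0.22, -0.05, 0, 0, 0, -1],
    [0.015, -0.22, -0.054, 0, 0, 0, -1],
  ],
)

```text
time_s: 14.22
ee_pos: [635.9, -351.3, 61.6]
ee_rot: [180.0, -0.0, 33.3]
force: [-5.0, -0.3, 7.0]
gripper_width: 21.3
gripper_force: 30.0
```

```bash
python3 - <<'E'
from h import *
f=eyes.grab_frame("top");P=cloud(f);save(f,"top_l1.png")
m=np.hypot(P[...,0]-628,P[...,1]+241)<35;q=P[m];print(np.nanpercentile(q[:,2],[5,50,95]),(q[:,2]>50).sum(),q[q[:,2]>60].mean(0) if (q[:,2]>60).sum() else None)
E
```

```text
[  2.7492046    8.20917824 182.93057211] 44 [ 615.64424836 -267.07322261  180.36669628]
```

>>> send_rows(
  motion=[
    [0, 0, 0, 0, 0, 0, -0.2],
    [0, 0, 0, 0, 0, 0, 0.1],
    [0, 0, 0.08, 0, 0, 0, 0.1],
    [0, 0, 0.18, 0, 0, 0, 0.1],
    [-0.05, -0.03, 0.298, 0, 0, 0, 0.1],
    [-0.226, -0.115, 0.298, 0, 0, 0, 0.1],
    [-0.226, -0.115, 0.298, 0, 0, 0, 0.1],
    [-0.226, -0.115, 0.298, 0, 0, 0, 0.1],
    [-0.226, -0.115, 0.298, 0, 0, 0, 0.1],
  ],
)

```text
time_s: 15.4
ee_pos: [523.5, -408.8, 210.2]
ee_rot: [179.9, -0.1, 33.3]
force: [-0.0, 0.7, -0.3]
gripper_width: 50.2
gripper_force: 0.0
```

```bash
python3 -c "
from h import *
knob((523,-409))"
```

```text
15.4 [ 523.5 -408.8  210.2] [ 1.799e+02 -1.000e-01  3.330e+01]
102 [ 523.8 -409.7  107.2] [ 523.4 -410.   106. ] [21.1 21.3  7.9] 597
79 [ 524.5 -409.2   83.4] [ 523.  -410.2   83.5] [91.6 91.5  8.9] 8453
```

>>> send_rows(
  motion=[
    [0, -0.002, -0.1, 0, 0, 0, 0.1],
    [0, -0.002, -0.2, 0, 0, 0, 0.1],
    [0, -0.002, -0.244, 0, 0, 0, 0.1],
    [0, -0.002, -0.244, 0, 0, 0, -0.3],
    [0, -0.002, -0.244, 0, 0, 0, -0.6],
    [0, -0.002, -0.244, 0, 0, 0, -1],
    [0, -0.002, -0.244, 0, 0, 0, -1],
    [0, -0.002, -0.244, 0, 0, 0, -1],
  ],
  squeeze=30,
)

```text
time_s: 16.45
ee_pos: [523.2, -410.1, 88.4]
ee_rot: [179.9, -0.0, 33.3]
force: [0.6, 0.0, 0.6]
gripper_width: 21.2
gripper_force: 30.0
```

>>> send_rows(
  motion=[
    [0, 0, 0.03, 0, 0, 0, -1],
    [0, 0, 0.08, 0, 0, 0, -1],
    [0, 0, 0.14, 0, 0, 0, -1],
    [0, 0, 0.2, 0, 0, 0, -1],
    [0.005, 0.11, 0.2, 0, 0, 0, -1],
    [0.01, 0.22, 0.18, 0, 0, 0, -1],
    [0.01, 0.22, 0.1, 0, 0, 0, -1],
    [0.01, 0.22, 0.02, 0, 0, 0, -1],
    [0.01, 0.22, -0.03, 0, 0, 0, -1],
    [0.01, 0.22, -0.05, 0, 0, 0, -1],
    [0.01, 0.22, -0.054, 0, 0, 0, -1],
    [0.01, 0.22, -0.054, 0, 0, 0, -0.2],
    [0.01, 0.22, -0.054, 0, 0, 0, 0.1],
    [0.01, 0.22, 0.03, 0, 0, 0, 0.1],
    [0.01, 0.22, 0.12, 0, 0, 0, 0.1],
    [0.01, 0.22, 0.2, 0, 0, 0, 0.1],
    [0.0, 0.1, 0.244, 0, 0, 0, 1],
    [0.0, 0, 0.244, 0, 0, 0, 1],
    [0.0, 0, 0.244, 0, 0, 0, 1],
  ],
)

```text
time_s: 18.82
ee_pos: [522.4, -413.4, 210.6]
ee_rot: [179.8, -0.0, 33.1]
force: [0.4, 0.5, -0.8]
gripper_width: 77.4
gripper_force: 0.0
```

```bash
python3 - <<'E'
from h import *
s=env.state();print(s["ee_pos"],s["time_s"],s["gripper_width"])
f=eyes.grab_frame("wrist");save(f,"tin2.png");P=cloud(f,s)
m=(np.hypot(P[...,0]-523,P[...,1]+410)<50)&(abs(P[...,2]-67)<5);q=P[m];print(m.sum(),q.mean(0),(q.min(0)+q.max(0))/2,np.ptp(q,axis=0))
E
```

```text
[ 522.41617787 -413.40295991  210.63969833] 18.825 77.35387926455908
1848 [ 520.26677482 -414.29047915   67.27354047] [ 519.59914841 -414.76294135   65.9697466 ] [43.24263724 43.22934736  7.8488556 ]
```

View pics/tin2.png

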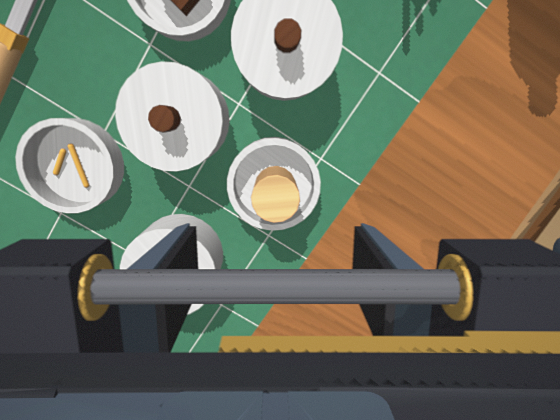

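The last blank stands in the tin at px (275,197), the bench round it is clear, and all the lids stand upright.

>>> send_rows(
  motion=[
    [-0.006, -0.009, -0.1, 0, 0, 0, 1],
    [-0.006, -0.009, -0.2, 0, 0, 0, 1],
    [-0.006, -0.009, -0.3, 0, 0, 0, 1],
    [-0.006, -0.009, -0.348, 0, 0, 0, 1],
    [-0.006, -0.009, -0.348, 0, 0, 0, 1],
    [-0.006, -0.009, -0.348, 0, 0, 0, 0.4],
    [-0.006, -0.009, -0.348, 0, 0, 0, 0.1],
    [-0.006, -0.009, -0.348, 0, 0, 0, -0.3],
    [-0.006, -0.009, -0.348, 0, 0, 0, -0.3],
    [-0.006, -0.009, -0.348, 0, 0, 0, -0.3],
  ],
  squeeze=25,
)

```text
time_s: 20.12
ee_pos: [519.9, -414.7, 36.2]
ee_rot: [180.0, -0.0, 33.3]
force: [1.0, -1.0, 0.2]
gripper_width: 44.0
gripper_force: 0.3
```

>>> send_rows(
  motion=[
    [0, 0, 0, 0, 0, 0, -1],
    [0, 0, 0, 0, 0, 0, -1],
    [0, 0, 0.03, 0, 0, 0, -1],
    [0, 0, 0.06, 0, 0, 0, -1],
  ],
)

```text
time_s: 20.62
ee_pos: [519.8, -414.4, 66.8]
ee_rot: [-180.0, 0.0, 33.3]
force: [0.0, -0.4, -1.4]
gripper_width: 43.4
gripper_force: 25.0
```

>>> send_rows(
  motion=[
    [0, 0, 0.08, 0, 0, 0, -1],
    [0, 0, 0.16, 0, 0, 0, -1],
    [-0.106, 0.952, 0.2, 0, 0, 0, -1],
    [-0.106, 0.952, 0.2, 0, 0, 0, -1],
    [-0.106, 0.952, 0.2, 0, 0, 0, -1],
    [-0.106, 0.952, 0.2, 0, 0, 0, -1],
    [-0.106, 0.952, 0.2, 0, 0, 0, -1],
    [-0.106, 0.952, 0.2, 0, 0, 0, -1],
    [-0.106, 0.952, 0.2, 0, 0, 0, -1],
    [-0.106, 0.952, 0.2, 0, 0, 0, -1],
    [-0.106, 0.952, 0.2, 0, 0, 0, -1],
    [-0.106, 0.952, 0.2, 0, 0, 0, -1],
  ],
)

```text
time_s: 22.12
ee_pos: [467.0, 61.2, 166.7]
ee_rot: [179.9, -0.0, 33.3]
force: [-1.0, -0.0, -1.3]
gripper_width: 43.3
gripper_force: 25.0
```

```bash
python3 -c "
from h import *
tops('wrist',[(0,0),(-22,44),(-22,-44)])
f=eyes.grab_frame('wrist')
P=f['pixels'].astype(int);print([(v,(lambda a:(a.min(),a.max()))(np.where((P[v,150:400,0]-P[v,150:400,1]>15))[0]+150)) for v in range(60,200,20)])"
```

```text
{'time_s': np.float64(22.12), 'ee_pos': array([467.  ,  61.16, 166.65]), 'ee_rot': array([ 1.7994e+02, -4.0000e-02,  3.3350e+01]), 'gripper_width': np.float64(43.34), 'force': array([-1.02, -0.04, -1.31])}
tcp ax/lat -145.47450961667462 -0.37349202667083914
top ax/lat [-12.1   1.5] 1791
top ax/lat [-22.   45.1] 3355
top ax/lat [-21.1 -42.7] 3282
[(60, (np.int64(179), np.int64(368))), (80, (np.int64(192), np.int64(353))), (100, (np.int64(214), np.int64(332))), (120, (np.int64(235), np.int64(313))), (140, (np.int64(236), np.int64(312))), (160, (np.int64(236), np.int64(312))), (180, (np.int64(237), np.int64(311)))]
```

```bash
cd pics; ls -t | head -1; cp $(ls -t | head -1) pre.png
```

```text
wrist_2212.png
```

View pics/pre.png

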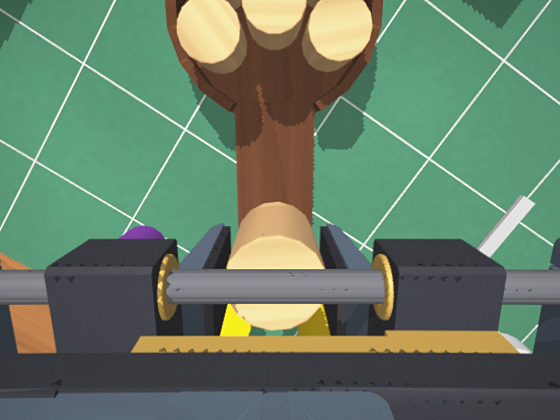

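The last blank hangs centred above the tongue (tongue columns 236–312, blank middle about 275), and the middle and mouth-side blanks still stand.

>>> send_rows(
  motion=[
    [0, 0, -0.1, 0, 0, 0, -1],
    [0, 0, -0.19, 0, 0, 0, -1],
    [0, 0, -0.235, 0, 0, 0, -1],
    [0, 0, -0.25, 0, 0, 0, -1],
    [0, 0, -0.257, 0, 0, 0, -1],
    [0, 0, -0.257, 0, 0, 0, -1],
  ],
)

```text
time_s: 22.98
ee_pos: [467.6, 61.3, 38.2]
ee_rot: [180.0, -0.1, 33.3]
force: [1.1, 0.1, -1.1]
gripper_width: 43.4
gripper_force: 25.0
```

>>> send_rows(
  motion=[
    [0, 0, 0, 0, 0, 0, 0.0],
    [0, 0, 0, 0, 0, 0, 0.15],
    [0, 0, 0, 0, 0, 0, 0.32],
    [0, 0, 0, 0, 0, 0, 0.32],
    [-0.025, -0.016, 0, 0, 0, 0, 0.32],
    [-0.06, -0.04, 0, 0, 0, 0, 0.32],
    [-0.1, -0.066, 0, 0, 0, 0, 0.32],
    [-0.1, -0.066, 0, 0, 0, 0, 0.32],
  ],
)

```text
time_s: 23.98
ee_pos: [414.5, 27.9, 37.3]
ee_rot: [-179.9, 0.1, 33.2]
force: [-0.8, 0.2, -0.3]
gripper_width: 60.0
gripper_force: 0.0
```

```bash
python3 -c "
from h import *
tops('wrist',[(-145,0)])"
```

```text
{'time_s': np.float64(23.98), 'ee_pos': array([414.52,  27.85,  37.34]), 'ee_rot': array([-1.7994e+02,  1.0000e-01,  3.3240e+01]), 'gripper_width': np.float64(59.99), 'force': array([-0.8 ,  0.21, -0.3 ])}
tcp ax/lat -207.6128402502562 0.6852968629203855
top ax/lat [-144.2    0.5] 10097
```

>>> send_rows(
  motion=[
    [0, 0, 0, 0, 0, 0, -0.4],
    [0, 0, -0.02, 0, 0, 0, -0.69],
    [0, 0, -0.045, 0, 0, 0, -0.69],
    [0.01, 0.007, -0.045, 0, 0, 0, -0.69],
    [0.03, 0.02, -0.045, 0, 0, 0, -0.69],
    [0.044, 0.029, -0.045, 0, 0, 0, -0.69],
    [0.06, 0.04, -0.045, 0, 0, 0, -0.69],
    [0.08, 0.053, -0.045, 0, 0, 0, -0.69],
    [0.1, 0.066, -0.045, 0, 0, 0, -0.69],
    [0.12, 0.079, -0.045, 0, 0, 0, -0.69],
    [0.14, 0.092, -0.045, 0, 0, 0, -0.69],
    [0.155, 0.102, -0.045, 0, 0, 0, -0.69],
    [0.17, 0.112, -0.045, 0, 0, 0, -0.69],
    [0.182, 0.12, -0.045, 0, 0, 0, -0.69],
    [0.19, 0.125, -0.045, 0, 0, 0, -0.69],
    [0.19, 0.125, -0.045, 0, 0, 0, -0.69],
  ],
)

```text
time_s: 26.02
ee_pos: [512.3, 91.3, 14.9]
ee_rot: [180.0, -0.0, 33.3]
force: [-0.4, -1.0, -0.1]
gripper_width: 14.3
gripper_force: 0.0
```

```bash
python3 -c "
from h import *
tops('wrist',[(-50,0),(0,0),(-22,44),(-22,-44)])"
```

```text
{'time_s': np.float64(26.02), 'ee_pos': array([512.31,  91.29,  14.94]), 'ee_rot': array([ 1.7998e+02, -4.0000e-02,  3.3330e+01]), 'gripper_width': np.float64(14.3), 'force': array([-0.41, -1.02, -0.13])}
tcp ax/lat -91.06718201321614 -0.12775217948598813
top ax/lat [-51.8   0.8] 11872
top ax/lat [-5.2  1.1] 13902
top ax/lat [-19.4  44.6] 15273
top ax/lat [-17.8 -42.6] 15431
```

>>> send_rows(
  motion=[
    [0.004, 0.003, 0, 0, 0, 0, -0.69],
    [0.008, 0.005, 0, 0, 0, 0, -0.69],
    [0.01, 0.0065, 0, 0, 0, 0, -0.69],
    [0.01, 0.0065, 0, 0, 0, 0, -0.69],
  ],
)

```text
time_s: 26.58
ee_pos: [517.0, 94.4, 15.0]
ee_rot: [180.0, -0.0, 33.3]
force: [-0.2, -0.2, 0.7]
gripper_width: 13.7
gripper_force: 0.1
```

>>> send_rows(
  motion=[
    [-0.02, -0.013, 0, 0, 0, 0, -0.69],
    [-0.1, -0.066, 0, 0, 0, 0, -0.69],
    [-0.1, -0.066, 0.12, 0, 0, 0, -0.69],
    [-0.1, -0.066, 0.24, 0, 0, 0, -0.69],
    [-0.07, -0.046, 0.36, 0, 0, 0, -0.69],
    [-0.07, -0.046, 0.48, 0, 0, 0, -0.69],
    [0.03, 0.02, 0.5, 0, 0, 0, -0.69],
    [0.03, 0.02, 0.5, 0, 0, 0, -0.69],
    [0.03, 0.02, 0.5, 0, 0, 0, -0.69],
  ],
)

```text
time_s: 27.7
ee_pos: [530.6, 103.9, 264.0]
ee_rot: [-180.0, 0.2, 33.3]
force: [-0.2, 0.2, 0.4]
gripper_width: 14.4
gripper_force: 0.0
```

```bash
python3 -c "
from h import *
tops('wrist',[(-48,0),(0,0),(-20,44),(-20,-44),(25,44),(25,-44),(48,0)])
cv2.imwrite('pics/fin.png',cv2.imread('pics/wrist_%d.png'%(env.state()['time_s']*100-0)) if 0 else eyes.grab_frame('wrist')['pixels'][:,:,::-1])"
```

```text
{'time_s': np.float64(27.7), 'ee_pos': array([530.58, 103.88, 263.96]), 'ee_rot': array([-1.7996e+02,  1.5000e-01,  3.3340e+01]), 'gripper_width': np.float64(14.41), 'force': array([-0.18,  0.21,  0.38])}
tcp ax/lat -68.88917093291546 0.3358297462791855
top ax/lat [-47.7   1.2] 1413
top ax/lat [-1.5  1.6] 1552
top ax/lat [-20.   45.7] 1492
top ax/lat [-18.3 -42.5] 1503
top ax/lat [26.9 41.6] 1663
top ax/lat [ 27.5 -40.2] 1659
top ax/lat [50.1  2.6] 1750
```

View pics/fin.png

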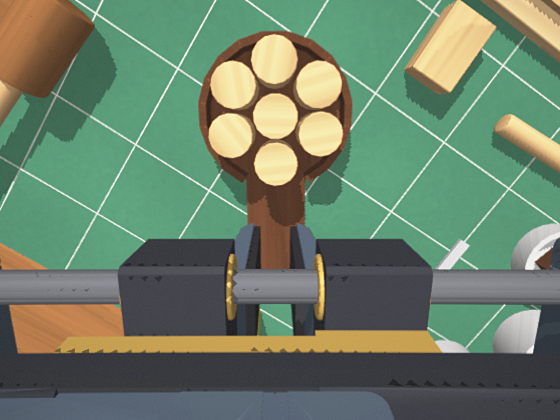

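The seven blanks stand upright, six round one. The mouth blank at (276,163) is inside the wall line and the gripper is clear.

```bash
python3 -c "
from workcell import env
print(env.job_done())"
```

```text
the job is handed in; nothing more can be done
None
```

All seven blanks stand upright in the caddy, six round one, with the last one pushed in through the mouth and inside the wall; the job was handed in at about 28 s and no verdict was returned.

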